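Unpin the drill jig's leaf and hold it at its balance point

TASK

I want to change the block in the drill jig: draw the red-knobbed lock pin out to the right and park it in the open notch at the jig's right side, seated in it with the knob outside, and only then take the leaf by its handle and swing it up gently to its balance point, a little short of upright, where it would fall neither way. The leaf has no stay, so finish while still holding the handle there, leaf at rest; never let the leaf drop or go over the back, and leave the block in its nest and the other things on the table where they are.

Things in the scene. Friction and masses are not known exactly. Their poses are not given: they have to be found in the camera images.
- jig: Leaf drill jig, bolted down on feet: plywood base 200 (x) x 260 (y) x 18 mm; origin at the centre of its underside, 10 mm above the table; x away from the robot, y left, z up; offsets below in mm in this frame. Aluminium leaf hinged at the back; at the right an aluminium lock guide block (x -56 to -24, y -110 to -76, top at z 85) and, 75 mm further back, a black parking block with an open notch.
- leaf (a joint): Opening in rad: 0 shut, stop 2.0 over the back. Balances at 1.333, a little short of upright (handle bar then 176 mm above the hinge line, 5 mm behind it): below that it falls shut, beyond it over the back; hinge friction (0.035 N m, no spring) holds it only within about 0.09 rad either side. About 0.45 kg, centre of mass 80 mm in front of and 19.5 mm above the hinge line when shut.
- leaf_handle (a point): Middle of the leaf's handle, a round black bar 13 mm thick along jig y, 83 mm clear between its two bent legs; (-90, 0, 82) mm when shut, in front of the leaf. The leaf's plate (x -55 to 63, y -65 to 65) is 10 mm thick, its top at z 54; a dark bushing bar on it (x -23 to 13) reaches z 74. The bar can turn between the fingers as the leaf swings.
- leaf_hinge (a point): Middle of the hinge line, (80, 0, 36) mm; the line runs along jig y. The handle bar swings about it at 176 mm radius.
- lock_pin: Loose lock pin, about 65 g: steel shank 10 mm thick, 62 mm long, red ribbed round knob 22 mm thick, 34 mm long. Origin on the axis where they meet; shank to its +y, knob to -y. Starts level along jig y in the lock bore, axis at z 67, knob free on the right, its inner face 2 to 5 mm off the guide block. Slides out to the right (jig -y); the tip is clear of the block after 62 mm.
- pin_mid (a point): Point on the pin's axis, on the shank, 30 mm from the knob's inner face.
- lock_bore (a point): Centre of the lock bore's right mouth, (-40, -110, 68) mm. The 12 mm bore runs along jig y through the guide block; the pin passes on through an upright lug on the leaf (x -55 to -25, y -64 to -52, top at z 81), which keeps the leaf shut.
- notch (a point): Parking notch at the jig's right side, open at the top: (35, -112, 46) mm, on the axis of a pin lying in it. It runs along jig y, 14 mm wide with flared mouth, 36 mm long (y -130 to -94); floor at z 41, walls' top at z 64. The pin lies in it with its knob outside on the right, close to the block's outer face (knob face 0 to 15 mm off it).
- blank: Drilled softwood block 45x130x24 mm in the jig's nest under the leaf, origin at the centre of its underside.
- drill: orange and black cordless drill lying on its side, 210x224x73 mm; bystander, origin at the centre of its underside.
- try_square: joiner's try square, wooden stock and steel blade, 190x110x16 mm, lying flat; bystander, origin at the centre of its underside.
- tape_measure: yellow tape measure, 37x87x64 mm; bystander, origin at the centre of its underside.
- next_block: softwood block 45x130x24 mm lying on the table, the next one for the jig; bystander, origin at the centre of its underside.
- glue: small yellow glue bottle with red spout, 126 mm tall, 49 mm wide; bystander, origin at the centre of its underside.
- screw_jar: clear jar of screws with blue lid, 66 mm across, 88 mm tall; bystander, origin at the centre of its underside.

How it is judged:
By the outcome, as a careful person would: the job done as asked, in the order asked, and still so for the second after the job is handed in, while the arm keeps its last pose, push and grip.
It also fails if it takes over 56 s, if anything falls off the work surface, if the arm or the gripper's body presses on something with over 40 N, if the wrist force passes 120 N, or if a joint passes its speed limit or range.

ROBOT

A 6-joint arm with a two-finger parallel gripper is mounted at the origin on a cart in front of the work surface, level with it; the furniture and walls round the work are solid. World frame = base frame: x ahead of the robot, y to its left, z up, the work surface at z = 0. Lengths are in m, angles in degrees, forces in N, time in s.
With the tool pointing down it reaches from about 0.375 to 0.9 m from the base axis. Payload 3.1 kg.
Tool frame: the origin (TCP) lies on the centre line of the jaws, within the pads' length; the fingertips stand 8 mm ahead of it and the grasp point (between the pads) lies 11 mm behind it (bot.tip_extent is the distance from the TCP to the fingertips, in m); z points along the fingers, y is the line along which they close (so a half turn about z gives the same grasp; the last joint's range is limited). The gripper opens to 87 mm and grips with 3 to 60 N. Pads are 19 mm wide; open, the fingers measure 117 mm over their backs; the gripper's body (75 mm by 190 mm) begins 51 mm behind the grasp point.
Start: joints at [57.84, 30.224, 82.088, -0, 67.689, -10.227], TCP at [0.233, 0.58, 0.231] pointing down, gripper open.
Joint ranges: [-176.69, 176.69], [-43.24, 126.21], [12.49, 139.97], [-82, 262], [0, 151.66], [-163.58, 163.58]. Speed limits (degrees/s): [159.86, 159.86, 180, 180, 180, 180].

INTERFACE

Orientations are given as a 3x3 rotation matrix whose columns are the frame's x, y, z axes.
In Python, from rig import bot, vision, workorder gives the robot as it stands.
- The arm moves only by the shell command python3 -m handwheel 'ROWS'. ROWS is JSON, a list of rows, each an object with "delta_rot": the turn, a rotation vector about the tool's x, y, z in rad, a list of three; "xyz": the shift along the tool's x, y, z in mm, a list of three; "hand": the closure, from -1 (fully open) to 1 (shut). A call has exactly 5 rows; each row is the pose to reach, as a shift and turn from the pose commanded when the call began, along the tool's axes at that moment; what a row does not reach only later rows make up. A row lasts 1/8 s, in which the tool goes at most 62.5 mm and 10.7 degrees, less where a joint would pass 70% of its speed; a pose out of reach is approached as far as the arm can. A call with a gripper value outside its range is refused whole. The fingers move at their own pace and stop on an object; the grip force is fixed at half the most. Time passes only in rows, so rows that repeat a pose let the fingers close, or fill a call up. It gives the time, the measured TCP pose, the force, the opening and the grip force at its end, in the units of the state.
- bot.read_state(): the state, without advancing time (a new reading comes with each control period).
- vision.capture(name): name is "side" or "top"; returns the picture (480x640x3 uint8, red, green, blue); there is no depth.
- vision.camera_model(name): a dict with "camera_matrix" (3x3 intrinsics, pixels), "camera_from_world" (4x4, takes a point from world to camera coordinates). Camera axes: x right, y up, looking along -z (the intrinsics and any distortion apply to the point x, -y, -z); pixel columns grow to the right and rows downward; lengths in m; the calibration is good to about 2 mm. A picture is of the moment at which its call begins. camera_model takes no time and is no camera call.
- workorder.hand_in(): hands the job in; it is judged then, once.
The state is a dict: "time_s": time; "joint_positions": joint angles; "qvel": joint speeds; "tau": joint torques, N m; "position": TCP position; "tcp_rot": TCP orientation; "force": force on the tool from outside, world axes, zero at the start; "moment": the same for the moment, N m; "opening": opening from 0.0 (shut) to 1.0 (fully open); "grasp_force": force on a finger pad.
Only numpy, scipy, OpenCV 4.12 (cv2) and the standard library are available. Lean on these libraries where they do the work, as an engineer would, in place of code of your own. Each camera call takes 0.05 s, during which the arm holds its last target. There are 200 camera calls.

## Working session

There is one attempt and no reset: what is moved stays moved. The work goes in short steps, Python scripts to look and compute and a shell command to move; the robot and the scene stay as the last step left them, time stands still between calls to the robot, and variables do not carry over. Pictures are saved under pics/ and viewed, at most 10 in all, crops included, and the job is handed in when it is done.

```bash
ls; mkdir -p pics; python3 - <<'E'
from rig import bot, vision
import cv2,numpy as np
np.set_printoptions(precision=4,suppress=True)
s=bot.read_state();print({k:np.round(np.array(s[k]),4).tolist() for k in s})
for n in("side","top"):
    cv2.imwrite(f"pics/{n}0.png",vision.capture(n)[:,:,::-1]);m=vision.camera_model(n);print(n,m)
E
```

```text
pics
{'time_s': 0.0, 'joint_positions': [57.8406, 30.2764, 82.1581, 0.0003, 67.6881, -10.2273], 'qvel': [-0.0068, -0.0094, 0.0431, 0.0368, 0.0141, -0.0289], 'tau': [-0.0002, -44.0038, -17.6592, 0.0633, 0.0582, -0.0002], 'position': [0.233, 0.5792, 0.2296], 'tcp_rot': [[-0.9276, 0.3735, -0.0011], [0.3735, 0.9276, -0.0018], [0.0004, -0.0021, -1.0]], 'force': [0.0898, 0.3508, -0.2084], 'moment': [0.0486, 0.02, -0.0258], 'grasp_force': 0.0, 'opening': 0.9981}
side {'camera_matrix': array([[552.178 ,   0.    , 312.8182],
       [  0.    , 552.178 , 234.0798],
       [  0.    ,   0.    ,   1.    ]]), 'camera_from_world': array([[-0.998 , -0.0632, -0.0045,  0.5717],
       [ 0.0272, -0.4912,  0.8706, -0.0436],
       [-0.0572,  0.8688,  0.4919, -1.6306],
       [ 0.    ,  0.    ,  0.    ,  1.    ]])}
top {'camera_matrix': array([[450.8708,   0.    , 320.9413],
       [  0.    , 450.8708, 231.8715],
       [  0.    ,   0.    ,   1.    ]]), 'camera_from_world': array([[ 0.0207, -0.9998, -0.0006,  0.0908],
       [ 0.9973,  0.0206,  0.0709, -0.5814],
       [-0.0709, -0.002 ,  0.9975, -1.1107],
       [ 0.    ,  0.    ,  0.    ,  1.    ]])}
```

View pics/side0.png

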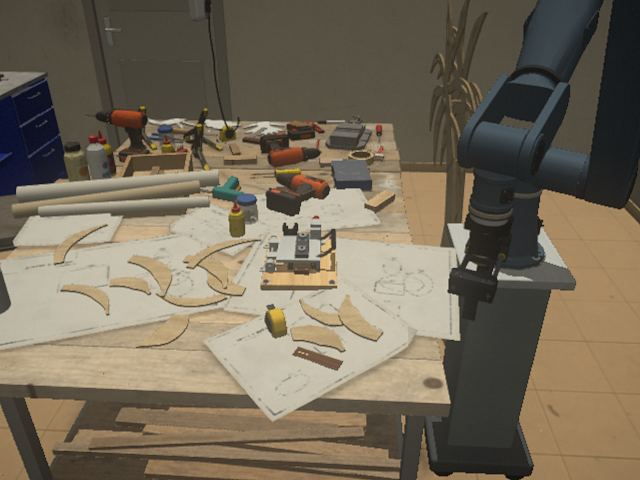

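View pics/top0.png

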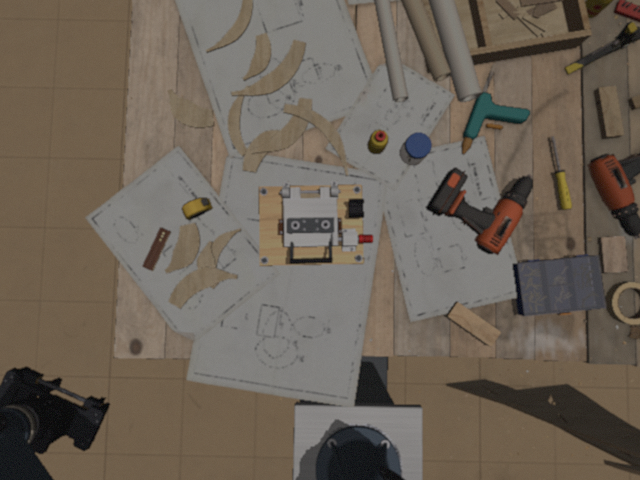

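The jig sits at about (312,225) in the top view, with the red knob at (366,239) and the black notch block at (355,208). In the side view it is at about (300,260). Next I measure these and zoom in.

```bash
cat > h.py <<'E'
import cv2,numpy as np
from rig import bot,vision
np.set_printoptions(precision=4,suppress=True)
def ray(n,uv):
    m=vision.camera_model(n);K=m["camera_matrix"];T=m["camera_from_world"]
    d=np.linalg.inv(K)@[uv[0],uv[1],1];R=T[:3,:3]
    return -R.T@T[:3,3],R.T@(d*[1,-1,-1])
def onz(n,uv,z):
    o,d=ray(n,uv);return o+d*(z-o[2])/d[2]
def proj(n,P):
    m=vision.camera_model(n);P=np.atleast_2d(P)
    c=(m["camera_from_world"]@np.c_[P,np.ones(len(P))].T)[:3].T*[1,-1,-1]
    u=(m["camera_matrix"]@c.T).T;return u[:,:2]/u[:,2:]
def tri(ua,ub):
    (o1,d1),(o2,d2)=ray("top",ua),ray("side",ub)
    t=np.linalg.lstsq(np.c_[d1,-d2],o2-o1,rcond=None)[0]
    a,b=o1+d1*t[0],o2+d2*t[1];return (a+b)/2,np.linalg.norm(a-b)
def red(im):
    h=cv2.cvtColor(im,cv2.COLOR_RGB2HSV)
    return cv2.inRange(h,(0,150,70),(6,255,255))|cv2.inRange(h,(172,150,70),(180,255,255))
E
python3 - <<'E'
from h import *
t=cv2.imread("pics/top0.png");s=cv2.imread("pics/side0.png")
a=cv2.resize(t[165:285,240:400],None,fx=5,fy=5,interpolation=cv2.INTER_CUBIC)
b=cv2.resize(s[200:300,240:360],None,fx=6,fy=6,interpolation=cv2.INTER_CUBIC)
cv2.imwrite("pics/topc.png",a);cv2.imwrite("pics/sidec.png",b)
h=cv2.cvtColor(t,cv2.COLOR_BGR2HSV)
w=cv2.inRange(h,(12,95,90),(28,255,255));w[:170]=0;w[285:]=0;w[:,:245]=0;w[:,:][:,385:]=0
w=cv2.morphologyEx(w,cv2.MORPH_OPEN,np.ones((3,3)))
p=cv2.findNonZero(w);r=cv2.minAreaRect(p);print(r);bx=cv2.boxPoints(r)
for q in bx:print(q,onz("top",q,0.028))
for n,im in(("top",t),("side",s)):
    m=red(im[:,:,::-1]);k,l,st,c=cv2.connectedComponentsWithStats(m)
    for i in range(1,k):
        if st[i,4]>8:print(n,st[i],c[i])
E
```

```text
((310.2894592285156, 220.0269012451172), (66.18365478515625, 100.0641860961914), 88.72696685791016)
[259.5345 188.0548] [0.6859 0.2592 0.028 ]
[359.574  185.8317] [0.6967 0.0082 0.028 ]
[361.0444 251.999 ] [0.5308 0.0021 0.028 ]
[261.0049 254.2221] [0.5201 0.2505 0.028 ]
top [617   0  23  19 132] [626.9318   9.8485]
top [376 132   9   9  52] [379.7692 136.    ]
top [359 235  13   8  87] [364.5632 238.4598]
side [315 125   6   6  16] [317.375  127.9375]
side [377 125   5   6  25] [378.88 127.76]
side [ 89 131  17  13  89] [ 96.3034 138.4719]
side [378 146   5   7  14] [380.2857 149.7857]
side [179 149   8   3  14] [182.7143 150.0714]
side [233 207   6   3  13] [235.2308 208.2308]
```

View pics/topc.png

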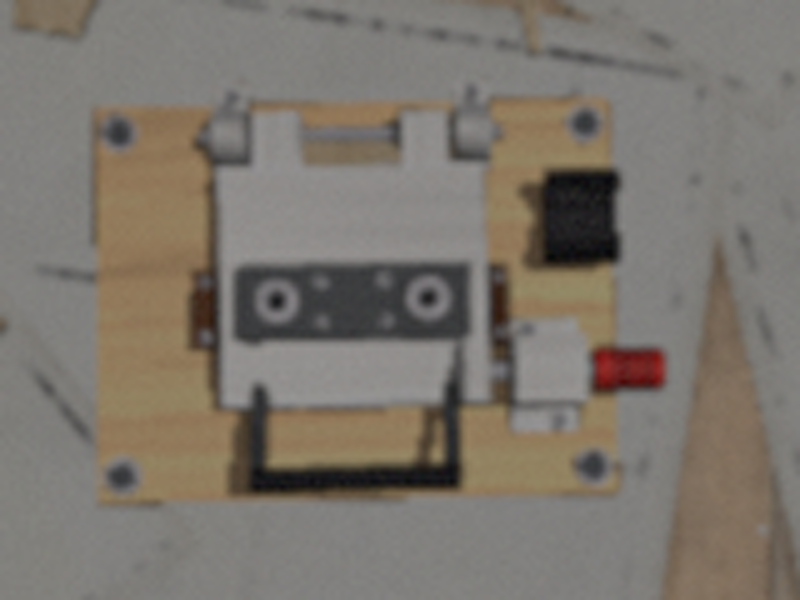

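View pics/sidec.png

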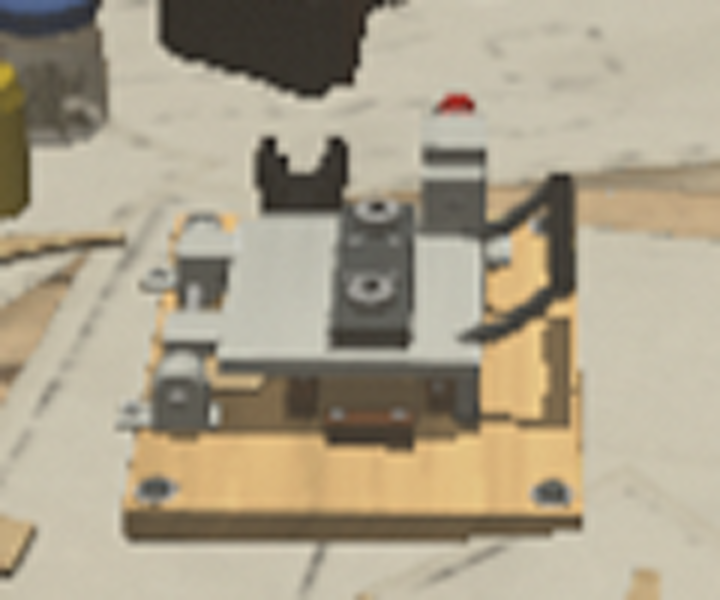

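The top crop shows the base's corners at (96,107), (610,98), (620,492) and (97,503), the handle bar's middle at (357,478), the knob spanning x 594–664 at row 369, and the notch block at (547–617, 172–262). The side crop shows the leaf shut with the knob behind the guide block at (457,103). I fit the jig pose to the base corners and check it against the known points.

```bash
cat >> h.py <<'E'
def fit(J,W):
    J,W=np.array(J)[:,:2],np.array(W)[:,:2];a,b=J-J.mean(0),W-W.mean(0)
    th=np.arctan2((a[:,0]*b[:,1]-a[:,1]*b[:,0]).sum(),(a*b).sum());R=np.array([[np.cos(th),-np.sin(th)],[np.sin(th),np.cos(th)]])
    t=W.mean(0)-R@J.mean(0);return th,t,(J@R.T+t-W)
E
python3 - <<'E'
from h import *
f=lambda p:(np.array(p)+.5)/5-.5+[240,165]
g=lambda p:(np.array(p)+.5)/6-.5+[240,200]
J=np.array([[100,130],[100,-130],[-100,-130],[-100,130]])/1000
W=[onz("top",f(p),.028) for p in[(96,107),(610,98),(620,492),(97,503)]]
th,t,r=fit(J,W);print("th",np.degrees(th),t,"res mm",r*1e3)
R=np.array([[np.cos(th),-np.sin(th),0],[np.sin(th),np.cos(th),0],[0,0,1]])
w=lambda p:R@(np.array(p)/1000)+[*t,.010]
for n,p in dict(handle=(-90,0,82),bore=(-40,-110,68),knobend=(-40,-147,67),notch=(35,-112,46),nTL=(0,0,0),bushL=(-5,36,74),bushR=(-5,-36,74)).items():
    q=w(p);a,b=proj("top",q)[0],proj("side",q)[0]
    print(n,q,"topcrop",(a+.5-[240,165])*5-.5,"sidecrop",(b+.5-[240,200])*6-.5)
# triangulated handle ends & knob top by ray
for a,z in(((357,478),.092),((594,369),.077),((664,369),.077),((582,217),.074),((430,298),.084),((277,301),.084)):
    q=onz("top",f(a),z);print(a,"jig",(R.T@(q-[*t,.01]))*1e3)
print(tri(f((430,298)),g((377,207))),tri(f((277,301)),g((372,287))))
E
```

```text
th 2.2078141099477957 [0.5971 0.1286] res mm [[ 0.9482  1.1567]
 [ 1.0936 -0.6055]
 [-1.413  -0.5347]
 [-0.6288 -0.0165]]
handle [0.5072 0.1252 0.092 ] topcrop [355.7237 478.3332] sidecrop [565.2132 231.6358]
bore [0.5614 0.0172 0.078 ] topcrop [585.8177 369.1707] sidecrop [459.9307 142.914 ]
knobend [ 0.5628 -0.0198  0.077 ] topcrop [663.3145 367.8999] sidecrop [461.3756 109.229 ]
notch [0.6364 0.0181 0.056 ] topcrop [582.7546 218.1933] sidecrop [307.0769 179.2948]
nTL [0.5971 0.1286 0.01  ] topcrop [356.5771 301.8752] sidecrop [370.0094 382.159 ]
bushL [0.5908 0.1644 0.084 ] topcrop [277.302  300.2867] sidecrop [375.2765 285.7149]
bushR [0.5935 0.0925 0.084 ] topcrop [429.089  297.5748] sidecrop [381.7009 206.4733]
(357, 478) jig [-89.855   -0.5999  82.    ]
(594, 369) jig [ -39.9333 -113.9784   67.    ]
(664, 369) jig [ -40.5305 -147.3128   67.    ]
(582, 217) jig [  33.3765 -110.2078   64.    ]
(430, 298) jig [ -5.2101 -36.4282  74.    ]
(277, 301) jig [-5.3369 36.1479 74.    ]
(array([0.5946, 0.0921, 0.0833]), np.float64(0.0023690608840290384)) (array([0.5913, 0.1646, 0.0834]), np.float64(0.001745384340149371))
```

The fit agrees within about 1.5 mm: yaw 2.2°, origin (0.597, 0.129), knob face at y ≈ -114. I move above the knob with the tool axes lined up with the jig (tool x = jig y, tool y = jig x, z down).

```bash
python3 -m handwheel '[{"delta_rot":[0,0,0],"xyz":[-25,-20,0],"hand":0.05},{"delta_rot":[0,0,0],"xyz":[-60,-48,5],"hand":0.05},{"delta_rot":[0,0,0],"xyz":[-100,-80,10],"hand":0.05},{"delta_rot":[0,0,0],"xyz":[-140,-112,15],"hand":0.05},{"delta_rot":[0,0,0],"xyz":[-180,-144,20],"hand":0.05}]'
python3 -m handwheel '[{"delta_rot":[0,0,0],"xyz":[-40,-32,5],"hand":0.05},{"delta_rot":[0,0,0],"xyz":[-80,-64,10],"hand":0.05},{"delta_rot":[0,0,0],"xyz":[-120,-96,15],"hand":0.05},{"delta_rot":[0,0,0],"xyz":[-160,-128,20],"hand":0.05},{"delta_rot":[0,0,0],"xyz":[-200,-160,25],"hand":0.05}]'
python3 -m handwheel '[{"delta_rot":[0,0,0.18],"xyz":[-40,-32,7],"hand":0.05},{"delta_rot":[0,0,0.36],"xyz":[-75,-60,14],"hand":0.05},{"delta_rot":[0,0,0.54],"xyz":[-105,-84,21],"hand":0.05},{"delta_rot":[0,0,0.72],"xyz":[-130,-104,28],"hand":0.05},{"delta_rot":[0,0,0.9],"xyz":[-143,-114,36],"hand":0.05}]'
python3 -m handwheel '[{"delta_rot":[0,0,0.15],"xyz":[0,0,0],"hand":0.05},{"delta_rot":[0,0,0.25],"xyz":[0,0,0],"hand":0.05},{"delta_rot":[0,0,0.25],"xyz":[0,0,0],"hand":0.05},{"delta_rot":[0,0,0.25],"xyz":[0,0,0],"hand":0.05},{"delta_rot":[0,0,0.25],"xyz":[0,0,0],"hand":0.05}]'
cat >> h.py <<'E'
TH=np.radians(2.2);RJ=np.array([[np.cos(TH),-np.sin(TH),0],[np.sin(TH),np.cos(TH),0],[0,0,1]]);O=np.array([.5971,.1286,.01])
def jig(p):return RJ.T@(np.array(p)-O)*1e3
def rep():
    s=bot.read_state();R=np.array(s["tcp_rot"]);p=np.array(s["position"])
    print("t",s["time_s"],"grasp pt jig",jig(p-.011*R[:,2]),"yaw",np.degrees(np.arctan2(R[1,0],R[0,0])),"z",R[:,2],"F",np.array(s["force"]),"op",s["opening"]*87,"gf",s["grasp_force"])
    return p,R
E
python3 -c "from h import *;rep()"
```

```text
time_s: 0.72
position: [0.347, 0.3774, 0.2102]
tcp_rot: [[-0.928, 0.373, -0.0], [0.373, 0.928, -0.0], [0.0, -0.0, -1.0]]
force: [0.3, 0.8, 0.3]
opening: 0.528
grasp_force: 0.0
time_s: 1.35
position: [0.4729, 0.1543, 0.1852]
tcp_rot: [[-0.928, 0.374, -0.0], [0.374, 0.928, 0.0], [0.0, -0.0, -1.0]]
force: [1.2, 0.6, -1.0]
opening: 0.47
grasp_force: 0.0
time_s: 1.98
position: [0.5633, -0.0052, 0.149]
tcp_rot: [[-0.277, 0.961, 0.0], [0.961, 0.277, -0.0], [-0.0, 0.0, -1.0]]
force: [0.1, 0.3, 0.6]
opening: 0.478
grasp_force: 0.0
time_s: 2.6
position: [0.5624, -0.0032, 0.1495]
tcp_rot: [[-0.039, 0.999, -0.0], [0.999, 0.039, 0.0], [0.0, -0.0, -1.0]]
force: [0.6, -0.9, 0.0]
opening: 0.473
grasp_force: 0.0
t 2.6 grasp pt jig [ -39.7835 -130.4023  150.5382] yaw 92.23271276446206 z [-0.0001  0.     -1.    ] F [ 0.5978 -0.8584  0.0198] op 41.11947536766731 gf 0.0
```

```bash
python3 -m handwheel '[{"delta_rot":[0,0,0],"xyz":[-1,0,20],"hand":0.05},{"delta_rot":[0,0,0],"xyz":[-1,0,45],"hand":0.05},{"delta_rot":[0,0,0],"xyz":[-1,0,65],"hand":0.05},{"delta_rot":[0,0,0],"xyz":[-1,0,78],"hand":0.05},{"delta_rot":[0,0,0],"xyz":[-1,0,83.5],"hand":0.05}]'
python3 -m handwheel '[{"delta_rot":[0,0,0],"xyz":[0,0,0],"hand":0.3},{"delta_rot":[0,0,0],"xyz":[0,0,0],"hand":0.6},{"delta_rot":[0,0,0],"xyz":[0,0,0],"hand":1},{"delta_rot":[0,0,0],"xyz":[0,0,0],"hand":1},{"delta_rot":[0,0,0],"xyz":[0,0,0],"hand":1}]'
python3 -c "
from h import *;rep()
for n in('top','side'):
    im=vision.capture(n)[:,:,::-1];cv2.imwrite(f'pics/{n}1.png',im)
"
```

```text
time_s: 3.22
position: [0.5623, -0.0043, 0.0654]
tcp_rot: [[-0.038, 0.999, -0.001], [0.999, 0.038, 0.0], [0.0, -0.001, -1.0]]
force: [-0.3, -0.3, 0.5]
opening: 0.475
grasp_force: 0.0
time_s: 3.85
position: [0.5629, -0.0044, 0.0665]
tcp_rot: [[-0.038, 0.999, 0.001], [0.999, 0.038, -0.0], [-0.0, 0.001, -1.0]]
force: [0.2, -0.3, 2.5]
opening: 0.241
grasp_force: 30.0
t 3.85 grasp pt jig [ -39.2488 -131.627    67.4937] yaw 92.17228714717429 z [ 0.0012 -0.0002 -1.    ] F [ 0.2484 -0.2671  2.4782] op 20.96439849910121 gf 30.000584625754527
```

```bash
python3 -m handwheel '[{"delta_rot":[0,0,0],"xyz":[-4,0,0],"hand":1},{"delta_rot":[0,0,0],"xyz":[-10,0,0],"hand":1},{"delta_rot":[0,0,0],"xyz":[-18,0,0],"hand":1},{"delta_rot":[0,0,0],"xyz":[-26,0,0],"hand":1},{"delta_rot":[0,0,0],"xyz":[-34,0,0],"hand":1}]'
python3 -m handwheel '[{"delta_rot":[0,0,0],"xyz":[-9,0,0],"hand":1},{"delta_rot":[0,0,0],"xyz":[-20,0,0],"hand":1},{"delta_rot":[0,0,0],"xyz":[-32,0,0],"hand":1},{"delta_rot":[0,0,0],"xyz":[-40,0,0],"hand":1},{"delta_rot":[0,0,0],"xyz":[-44,0,0],"hand":1}]'
python3 - <<'E'
from h import *
rep()
t=vision.capture('top')[:,:,::-1];s=vision.capture('side')[:,:,::-1]
a=cv2.resize(t[165:285,300:440],None,fx=5,fy=5,interpolation=cv2.INTER_CUBIC)
cv2.imwrite("pics/top2.png",a);cv2.imwrite("pics/side2.png",s)
E
```

```text
time_s: 4.58
position: [0.5637, -0.0391, 0.0659]
tcp_rot: [[-0.038, 0.999, -0.0], [0.999, 0.038, -0.0], [-0.0, -0.0, -1.0]]
force: [1.3, 1.4, 0.8]
opening: 0.247
grasp_force: 30.0
time_s: 5.2
position: [0.5651, -0.0831, 0.0658]
tcp_rot: [[-0.037, 0.999, -0.001], [0.999, 0.037, 0.0], [0.0, -0.001, -1.0]]
force: [-0.3, -0.2, -0.6]
opening: 0.244
grasp_force: 30.0
t 5.2 grasp pt jig [ -40.0821 -210.2669   66.832 ] yaw 92.1484738108974 z [-0.0007  0.     -1.    ] F [-0.2572 -0.1801 -0.6331] op 21.21242534004592 gf 29.999738037586212
```

View pics/top2.png

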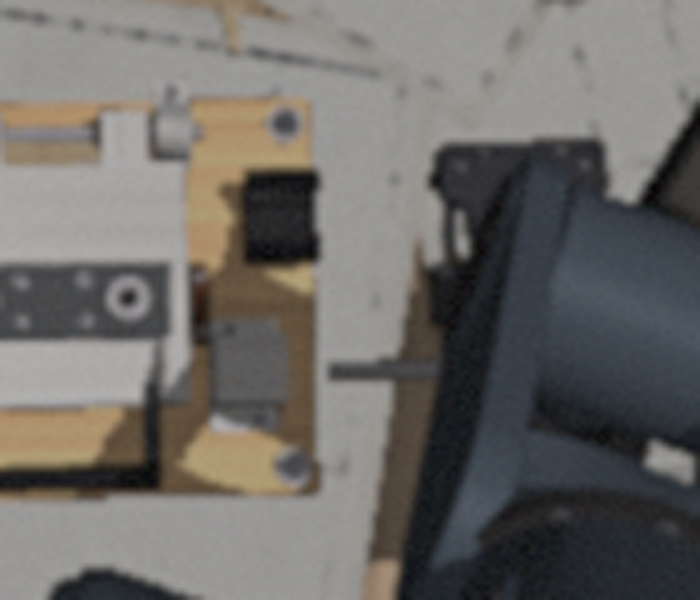

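The top crop shows the pin fully out and straight: shank along row 370, tip at (330,370), clear of the guide block. I lift it and carry it back to the notch line.

```bash
python3 -m handwheel '[{"delta_rot":[0,0,0],"xyz":[0,0,-8],"hand":1},{"delta_rot":[0,0,0],"xyz":[0,0,-20],"hand":1},{"delta_rot":[0,0,0],"xyz":[0,12,-25],"hand":1},{"delta_rot":[0,0,0],"xyz":[0,30,-25],"hand":1},{"delta_rot":[0,0,0],"xyz":[0,45,-25],"hand":1}]'
python3 -m handwheel '[{"delta_rot":[0,0,0],"xyz":[0,15,0],"hand":1},{"delta_rot":[0,0,0],"xyz":[0,25,0],"hand":1},{"delta_rot":[0,0,0],"xyz":[0,30,0],"hand":1},{"delta_rot":[0,0,0],"xyz":[0,30,0],"hand":1},{"delta_rot":[0,0,0],"xyz":[0,30,0],"hand":1}]'
python3 - <<'E'
from h import *
print("tip before",jig(onz("top",((330.5)/5-.5+300,(370.5)/5-.5+165),.077)))
rep()
t=vision.capture('top')[:,:,::-1];s=vision.capture('side')[:,:,::-1]
a=cv2.resize(t[165:265,320:420],None,fx=5,fy=5,interpolation=cv2.INTER_CUBIC)
b=cv2.resize(s[190:290,240:300][:,:],None,fx=5,fy=5,interpolation=cv2.INTER_CUBIC)
cv2.imwrite("pics/ts3.png",np.hstack([a,b]))
E
```

```text
time_s: 5.92
position: [0.6124, -0.0806, 0.092]
tcp_rot: [[-0.038, 0.999, 0.002], [0.999, 0.038, -0.001], [-0.001, 0.002, -1.0]]
force: [0.2, -0.5, -1.9]
opening: 0.245
grasp_force: 30.0
time_s: 6.55
position: [0.6397, -0.0794, 0.0909]
tcp_rot: [[-0.038, 0.999, -0.001], [0.999, 0.038, 0.0], [0.0, -0.001, -1.0]]
force: [-0.4, 0.7, -1.3]
opening: 0.245
grasp_force: 30.0
tip before [ -40.6539 -131.0923   67.    ]
t 6.55 grasp pt jig [  34.6242 -209.4447   91.9101] yaw 92.17080175941729 z [-0.0011  0.0003 -1.    ] F [-0.4046  0.674  -1.2715] op 21.30816426608821 gf 29.998764395713806
```

View pics/ts3.png

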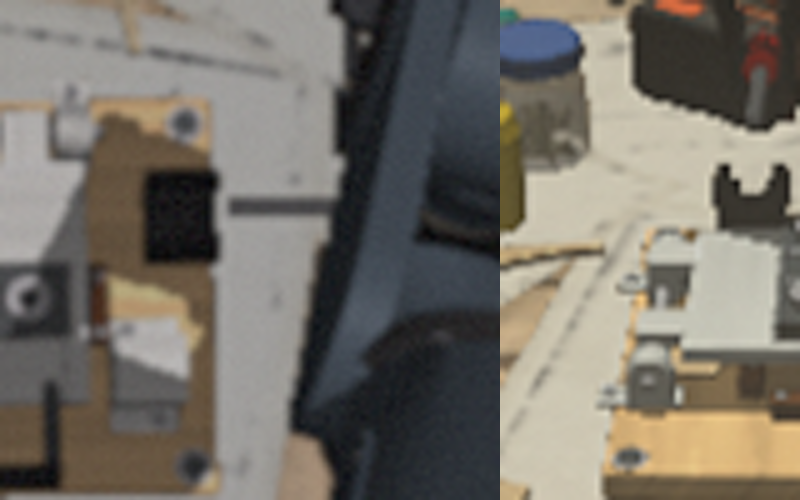

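The pin is level and straight: in the top crop the shank runs along row 207 with the tip at (230,207). In the side crop the tip is at about (757,115), just over the notch gap at (752,190).

```bash
python3 - <<'E'
from h import *
T=lambda x,y:np.array([(x+.5)/5-.5+320,(y+.5)/5-.5+165]);S=lambda x,y:np.array([(x-500+.5)/5-.5+240,(y+.5)/5-.5+190])
for z in(.1,.102,.104):print("tip",jig(onz("top",T(230,207),z)))
p,e=tri(T(230,207),S(757,114));print("tri tip",jig(p),e)
for y in(-94,-130):
    for z in(64,46): print("notch",y,z,(proj("side",RJ@np.array([35,y,z])/1e3+O)[0]+.5-[240,190])*5-.5+[500,0],(proj("top",RJ@np.array([35,y,z])/1e3+O)[0]+.5-[320,165])*5-.5)
print("pin tip exp side",(proj("side",RJ@np.array([34.6,-130,92])/1e3+O)[0]+.5-[240,190])*5-.5+[500,0])
b=cv2.imread("pics/ts3.png")[165:235,700:800].mean(2);print(b[20:45:6].astype(int)[:, ::4])
E
```

```text
tip [  34.5486 -130.6958   90.    ]
tip [  34.2942 -130.493    92.    ]
tip [  34.0397 -130.2902   94.    ]
tri tip [  34.2548 -130.4012   92.9103] 0.0001516604809881369
notch -94 64 [753.3188 187.1829] [148.2226 214.3616]
notch -94 46 [754.0793 214.2816] [145.9343 218.9692]
notch -130 64 [756.9999 157.8788] [223.2074 213.0339]
notch -130 46 [757.726  184.6179] [219.6952 217.6631]
pin tip exp side [756.5367 115.7076]
[[190 198 186 121  58  44  51  49  41  19 110 192 195 190 192 198 160  87
   41  47  52  38  61 163 186]
 [190 198 185 119  56  44  52  51  49  35 103 165 170 168 175 147  94  54
   50  51  52  38  63 167 189]
 [192 200 186 118  55  42  51  52  53  49  52  55  54  53  54  51  49  50
   52  52  51  38  59 155 182]
 [190 199 185 124  60  43  50  51  53  53  52  50  49  50  51  52  53  54
   52  52  48  50  85 157 181]
 [187 190 189 175 119  62  42  51  52  52  53  53  52  53  53  53  53  53
   54  53  38  78 154 178 181]]
```

```bash
python3 -m handwheel '[{"delta_rot":[0,0,0],"xyz":[10,0.5,0],"hand":1},{"delta_rot":[0,0,0],"xyz":[28,0.5,0],"hand":1},{"delta_rot":[0,0,0],"xyz":[46,0.5,0],"hand":1},{"delta_rot":[0,0,0],"xyz":[56,0.5,0],"hand":1},{"delta_rot":[0,0,0],"xyz":[59,0.5,0],"hand":1}]'
python3 -m handwheel '[{"delta_rot":[0,0,0],"xyz":[0,0,4],"hand":1},{"delta_rot":[0,0,0],"xyz":[0,0,12],"hand":1},{"delta_rot":[0,0,0],"xyz":[0,0,20],"hand":1},{"delta_rot":[0,0,0],"xyz":[0,0,26],"hand":1},{"delta_rot":[0,0,0],"xyz":[0,0,30],"hand":1}]'
python3 -c "from h import *;rep()"
```

```text
time_s: 7.28
position: [0.6385, -0.0191, 0.0911]
tcp_rot: [[-0.04, 0.999, -0.0], [0.999, 0.04, -0.0], [-0.0, -0.0, -1.0]]
force: [0.3, -0.1, -1.2]
opening: 0.236
grasp_force: 30.0
time_s: 7.9
position: [0.6384, -0.0207, 0.0603]
tcp_rot: [[-0.038, 0.999, -0.001], [0.999, 0.038, 0.0], [0.0, -0.001, -1.0]]
force: [0.6, 0.0, -0.8]
opening: 0.236
grasp_force: 30.0
t 7.9 grasp pt jig [  35.5127 -150.7532   61.2766] yaw 92.15496732425679 z [-0.0009  0.0001 -1.    ] F [ 0.5885  0.0358 -0.8225] op 20.504928987179536 gf 29.998802840709686
```

```bash
python3 -m handwheel '[{"delta_rot":[0,0,0],"xyz":[0,0,4],"hand":1},{"delta_rot":[0,0,0],"xyz":[0,0,8],"hand":1},{"delta_rot":[0,0,0],"xyz":[0,0,12],"hand":1},{"delta_rot":[0,0,0],"xyz":[0,0,14.5],"hand":1},{"delta_rot":[0,0,0],"xyz":[0,0,15],"hand":1}]'
python3 -c "from h import *;rep()"
```

```text
time_s: 8.52
position: [0.6386, -0.0204, 0.0459]
tcp_rot: [[-0.038, 0.999, -0.0], [0.999, 0.038, 0.0], [0.0, -0.0, -1.0]]
force: [-0.5, 0.0, -0.9]
opening: 0.244
grasp_force: 30.0
t 8.525 grasp pt jig [  35.711  -150.5231   46.8923] yaw 92.17952051999401 z [-0.0002  0.     -1.    ] F [-0.5373  0.0389 -0.9221] op 21.245729548843737 gf 29.998785853385925
```

```bash
python3 -m handwheel '[{"delta_rot":[0,0,0],"xyz":[0,0,0.5],"hand":1},{"delta_rot":[0,0,0],"xyz":[0,0,1],"hand":1},{"delta_rot":[0,0,0],"xyz":[0,0,1],"hand":1},{"delta_rot":[0,0,0],"xyz":[0,0,1],"hand":1},{"delta_rot":[0,0,0],"xyz":[0,0,1],"hand":1}]'
python3 -c "from h import *;rep()"
```

```text
time_s: 9.15
position: [0.6387, -0.0205, 0.0453]
tcp_rot: [[-0.038, 0.999, 0.0], [0.999, 0.038, -0.0], [-0.0, 0.0, -1.0]]
force: [-0.5, -0.2, 3.7]
opening: 0.242
grasp_force: 30.0
t 9.15 grasp pt jig [  35.8311 -150.5717   46.3456] yaw 92.17940628169603 z [ 0.0002 -0.0001 -1.    ] F [-0.5324 -0.2339  3.6677] op 21.03097340558399 gf 29.99915891418823
```

Upward force of 3.7 N, so the pin is on the floor of the notch. I release gently (opening only a little), then rise.

```bash
python3 -m handwheel '[{"delta_rot":[0,0,0],"xyz":[0,0,0],"hand":0.4},{"delta_rot":[0,0,0],"xyz":[0,0,0],"hand":0.2},{"delta_rot":[0,0,0],"xyz":[0,0,0],"hand":0.1},{"delta_rot":[0,0,0],"xyz":[0,0,0],"hand":0.1},{"delta_rot":[0,0,0],"xyz":[0,0,0],"hand":0.1}]'
python3 -m handwheel '[{"delta_rot":[0,0,0],"xyz":[0,0,-10],"hand":0.1},{"delta_rot":[0,0,0],"xyz":[0,0,-30],"hand":0.1},{"delta_rot":[0,0,0],"xyz":[0,0,-55],"hand":0.1},{"delta_rot":[0,0,0],"xyz":[0,0,-80],"hand":0.1},{"delta_rot":[0,0,0],"xyz":[0,0,-105],"hand":0.1}]'
python3 -m handwheel '[{"delta_rot":[0,0,0],"xyz":[15,-15,0],"hand":0.1},{"delta_rot":[0,0,0],"xyz":[50,-45,0],"hand":0.1},{"delta_rot":[0,0,0],"xyz":[90,-78,0],"hand":0.1},{"delta_rot":[0,0,0],"xyz":[130,-108,0],"hand":0.1},{"delta_rot":[0,0,0],"xyz":[150,-126,0],"hand":0.1}]'
python3 - <<'E'
from h import *
rep()
t=vision.capture('top')[:,:,::-1];s=vision.capture('side')[:,:,::-1]
a=cv2.resize(t[175:275,300:400],None,fx=4,fy=4,interpolation=cv2.INTER_CUBIC)
b=cv2.resize(s[195:295,250:350],None,fx=4,fy=4,interpolation=cv2.INTER_CUBIC)
cv2.imwrite("pics/ts4.png",np.hstack([a,b]))
E
```

```text
time_s: 9.78
position: [0.6387, -0.0205, 0.045]
tcp_rot: [[-0.038, 0.999, -0.0], [0.999, 0.038, 0.0], [0.0, -0.0, -1.0]]
force: [0.1, -0.5, 0.4]
opening: 0.448
grasp_force: 0.0
time_s: 10.4
position: [0.6391, -0.0205, 0.1527]
tcp_rot: [[-0.038, 0.999, 0.002], [0.999, 0.038, -0.0], [-0.001, 0.002, -1.0]]
force: [-0.2, -1.1, -0.3]
opening: 0.448
grasp_force: 0.0
time_s: 11.02
position: [0.5053, 0.1264, 0.1517]
tcp_rot: [[-0.04, 0.999, 0.001], [0.999, 0.04, 0.0], [0.0, 0.001, -1.0]]
force: [0.9, 0.8, 0.2]
opening: 0.446
grasp_force: 0.0
t 11.025 grasp pt jig [-91.7853   1.3107 152.6861] yaw 92.27577276924649 z [ 0.0009  0.0003 -1.    ] F [0.9078 0.7807 0.2316] op 38.814128446507254 gf 0.0
```

View pics/ts4.png

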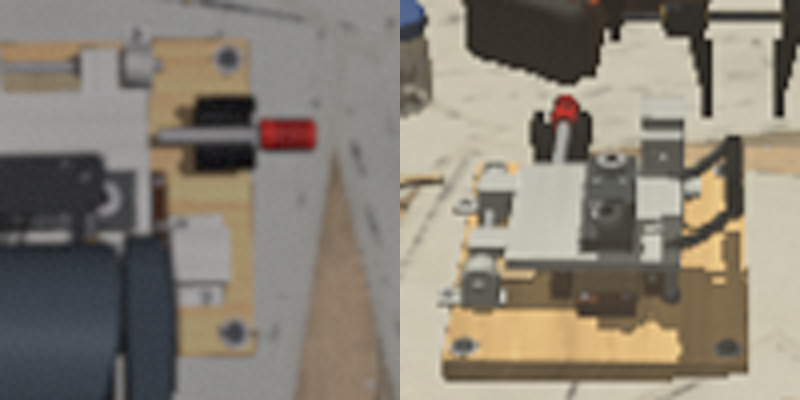

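The pin lies in the notch: the shank runs along row 134 of the top crop, and the red knob (260–316) sits just outside the block's outer face (253). The side view shows it between the prongs at (563,140). I go down on the handle bar and grip it.

```bash
python3 -m handwheel '[{"delta_rot":[0,0,0],"xyz":[-1,2,15],"hand":0.1},{"delta_rot":[0,0,0],"xyz":[-1,2,35],"hand":0.1},{"delta_rot":[0,0,0],"xyz":[-1,2,53],"hand":0.1},{"delta_rot":[0,0,0],"xyz":[-1,2,65],"hand":0.1},{"delta_rot":[0,0,0],"xyz":[-1,2,70],"hand":0.1}]'
python3 -m handwheel '[{"delta_rot":[0,0,0],"xyz":[0,0,0],"hand":0.3},{"delta_rot":[0,0,0],"xyz":[0,0,0],"hand":0.5},{"delta_rot":[0,0,0],"xyz":[0,0,0],"hand":0.7},{"delta_rot":[0,0,0],"xyz":[0,0,0],"hand":1},{"delta_rot":[0,0,0],"xyz":[0,0,0],"hand":1}]'
python3 -c "from h import *;rep()"
```

```text
time_s: 11.75
position: [0.5095, 0.1229, 0.079]
tcp_rot: [[-0.037, 0.999, -0.001], [0.999, 0.037, -0.0], [-0.0, -0.001, -1.0]]
force: [0.2, -0.7, -0.0]
opening: 0.453
grasp_force: 0.0
time_s: 12.38
position: [0.508, 0.1238, 0.0804]
tcp_rot: [[-0.038, 0.999, -0.002], [0.999, 0.038, -0.0], [-0.0, -0.002, -1.0]]
force: [-3.0, -0.6, 6.0]
opening: 0.141
grasp_force: 30.0
t 12.375 grasp pt jig [-89.2177  -1.4129  81.3865] yaw 92.20195025420237 z [-0.0019 -0.0002 -1.    ] F [-3.0246 -0.5871  5.9928] op 12.265512677743068 gf 29.955777693539858
```

```bash
python3 - <<'E'
import numpy as np
f=lambda a:np.array([176.1*-np.cos(np.radians(15.14+a)),-176.1*np.sin(np.radians(15.14+a))])
a=0
for d in(4,8,8,8,8,8,8,8,8,6,2.4):
    print(round(a+d,1),[np.round(f(a+d*k/5)-f(a),1).tolist() for k in range(1,6)]);a+=d
E
```

```text
4 [[0.7, -2.4], [1.4, -4.7], [2.1, -7.1], [2.8, -9.4], [3.6, -11.7]]
12 [[1.7, -4.6], [3.5, -9.2], [5.4, -13.7], [7.5, -18.2], [9.7, -22.6]]
20 [[2.3, -4.3], [4.7, -8.6], [7.3, -12.8], [9.9, -17.0], [12.7, -21.0]]
28 [[2.9, -4.0], [5.9, -7.9], [9.0, -11.7], [12.2, -15.4], [15.5, -19.1]]
36 [[3.4, -3.5], [6.9, -7.0], [10.5, -10.3], [14.2, -13.6], [18.0, -16.7]]
44 [[3.9, -3.0], [7.8, -6.0], [11.9, -8.8], [16.0, -11.5], [20.2, -14.0]]
52 [[4.3, -2.5], [8.6, -4.8], [13.0, -7.0], [17.4, -9.1], [21.9, -11.1]]
60 [[4.6, -1.8], [9.2, -3.6], [13.8, -5.2], [18.5, -6.6], [23.2, -7.9]]
68 [[4.8, -1.2], [9.6, -2.3], [14.4, -3.2], [19.3, -4.0], [24.1, -4.6]]
74 [[3.7, -0.4], [7.3, -0.7], [11.0, -1.0], [14.7, -1.1], [18.4, -1.2]]
76.4 [[1.5, -0.0], [3.0, -0.0], [4.4, -0.0], [5.9, 0.0], [7.4, 0.0]]
```

```bash
python3 -m handwheel '[{"delta_rot":[0,0,0],"xyz":[0,0.7,-2.4],"hand":1},{"delta_rot":[0,0,0],"xyz":[0,1.4,-4.7],"hand":1},{"delta_rot":[0,0,0],"xyz":[0,2.1,-7.1],"hand":1},{"delta_rot":[0,0,0],"xyz":[0,2.8,-9.4],"hand":1},{"delta_rot":[0,0,0],"xyz":[0,3.6,-11.7],"hand":1}]'
python3 -m handwheel '[{"delta_rot":[0,0,0],"xyz":[0,1.7,-4.6],"hand":1},{"delta_rot":[0,0,0],"xyz":[0,3.5,-9.2],"hand":1},{"delta_rot":[0,0,0],"xyz":[0,5.4,-13.7],"hand":1},{"delta_rot":[0,0,0],"xyz":[0,7.5,-18.2],"hand":1},{"delta_rot":[0,0,0],"xyz":[0,9.7,-22.6],"hand":1}]'
python3 - <<'E'
from h import *
p,R=rep()
s=vision.capture('side')[:,:,::-1]
cv2.imwrite("pics/s5.png",cv2.resize(s[150:300,230:380],None,fx=4,fy=4,interpolation=cv2.INTER_CUBIC))
E
```

```text
time_s: 13.0
position: [0.5113, 0.1239, 0.0915]
tcp_rot: [[-0.038, 0.999, -0.003], [0.999, 0.038, -0.0], [0.0, -0.003, -1.0]]
force: [-5.2, -0.4, -1.3]
opening: 0.133
grasp_force: 30.0
time_s: 13.62
position: [0.5205, 0.1242, 0.1143]
tcp_rot: [[-0.038, 0.999, -0.004], [0.999, 0.038, -0.0], [0.0, -0.004, -1.0]]
force: [-6.3, -0.4, -0.7]
opening: 0.134
grasp_force: 30.0
t 13.625 grasp pt jig [-76.6813  -1.4252 115.3497] yaw 92.17980726045542 z [-0.0042 -0.0001 -1.    ] F [-6.3403 -0.4495 -0.6631] op 11.624339967094917 gf 29.995457231998444
```

View pics/s5.png

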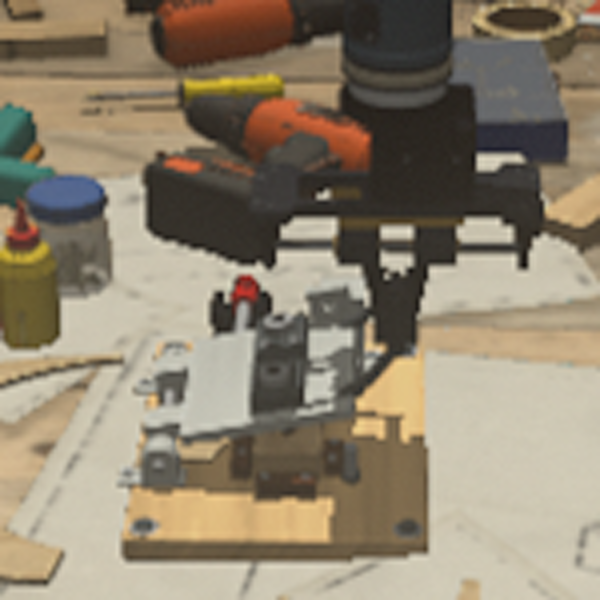

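The leaf is about 12° up, bar gripped at (405,340), pin still parked at (245,300). The force is small. I continue, shaving about 1 mm to relieve the radial push.

```bash
python3 -m handwheel '[{"delta_rot":[0,0,0],"xyz":[0,1.9,-4.3],"hand":1},{"delta_rot":[0,0,0],"xyz":[0,4,-8.6],"hand":1},{"delta_rot":[0,0,0],"xyz":[0,6.3,-12.8],"hand":1},{"delta_rot":[0,0,0],"xyz":[0,8.9,-17],"hand":1},{"delta_rot":[0,0,0],"xyz":[0,11.7,-21],"hand":1}]'
python3 -m handwheel '[{"delta_rot":[0,0,0],"xyz":[0,2.9,-4],"hand":1},{"delta_rot":[0,0,0],"xyz":[0,5.9,-7.9],"hand":1},{"delta_rot":[0,0,0],"xyz":[0,9,-11.7],"hand":1},{"delta_rot":[0,0,0],"xyz":[0,12.2,-15.4],"hand":1},{"delta_rot":[0,0,0],"xyz":[0,15.5,-19.1],"hand":1}]'
python3 -m handwheel '[{"delta_rot":[0,0,0],"xyz":[0,3.4,-3.5],"hand":1},{"delta_rot":[0,0,0],"xyz":[0,6.9,-7],"hand":1},{"delta_rot":[0,0,0],"xyz":[0,10.5,-10.3],"hand":1},{"delta_rot":[0,0,0],"xyz":[0,14.2,-13.6],"hand":1},{"delta_rot":[0,0,0],"xyz":[0,18,-16.7],"hand":1}]'
python3 -c "
from h import *
p,R=rep();g=jig(p-.011*R[:,2])-[80,0,36];print('r',np.hypot(g[0],g[2]),'open deg',np.degrees(np.arctan2(g[2],-g[0]))-15.14)"
```

```text
time_s: 14.3
position: [0.5324, 0.1247, 0.1355]
tcp_rot: [[-0.038, 0.999, -0.004], [0.999, 0.038, -0.0], [0.0, -0.004, -1.0]]
force: [-6.4, 0.0, -0.1]
opening: 0.138
grasp_force: 30.0
time_s: 14.92
position: [0.5469, 0.1253, 0.1548]
tcp_rot: [[-0.038, 0.999, -0.006], [0.999, 0.038, -0.0], [0.0, -0.006, -1.0]]
force: [-8.8, -0.5, 2.8]
opening: 0.139
grasp_force: 30.0
time_s: 15.55
position: [0.564, 0.126, 0.1721]
tcp_rot: [[-0.038, 0.999, -0.008], [0.999, 0.038, -0.0], [-0.0, -0.008, -1.0]]
force: [-11.2, -0.2, 6.8]
opening: 0.139
grasp_force: 30.0
t 15.55 grasp pt jig [-33.1365  -1.3082 173.1263] yaw 92.19982132839858 z [-0.0077 -0.0003 -1.    ] F [-11.1618  -0.2105   6.7531] op 12.108950111251273 gf 29.999069273471832
r 177.77370483000175 open deg 35.33555796051279
```

```bash
python3 -m handwheel '[{"delta_rot":[0,0,0],"xyz":[0,3.2,-3.5],"hand":1},{"delta_rot":[0,0,0],"xyz":[0,6.8,-7],"hand":1},{"delta_rot":[0,0,0],"xyz":[0,10.6,-10.2],"hand":1},{"delta_rot":[0,0,0],"xyz":[0,14.6,-13.2],"hand":1},{"delta_rot":[0,0,0],"xyz":[0,18.8,-15.8],"hand":1}]'
python3 -c "
from h import *
p,R=rep();g=jig(p-.011*R[:,2])-[80,0,36];print('r',np.hypot(g[0],g[2]),'open deg',np.degrees(np.arctan2(g[2],-g[0]))-15.14)"
```

```text
time_s: 16.18
position: [0.5853, 0.1269, 0.1886]
tcp_rot: [[-0.038, 0.999, -0.002], [0.999, 0.038, 0.0], [0.0, -0.002, -1.0]]
force: [-7.4, -0.4, 5.7]
opening: 0.137
grasp_force: 30.0
t 16.175 grasp pt jig [-11.8741  -1.2895 189.616 ] yaw 92.18150085443176 z [-0.0019  0.0002 -1.    ] F [-7.4079 -0.3653  5.7167] op 11.937666027263155 gf 29.997279345989227
r 178.9936379379688 open deg 43.977342388129486
```

```bash
python3 -m handwheel '[{"delta_rot":[0,0,0],"xyz":[0,4.1,-2.8],"hand":1},{"delta_rot":[0,0,0],"xyz":[0,8.3,-5.4],"hand":1},{"delta_rot":[0,0,0],"xyz":[0,12.6,-7.8],"hand":1},{"delta_rot":[0,0,0],"xyz":[0,17,-10],"hand":1},{"delta_rot":[0,0,0],"xyz":[0,21.4,-12.1],"hand":1}]'
python3 -m handwheel '[{"delta_rot":[0,0,0],"xyz":[0,4.6,-2],"hand":1},{"delta_rot":[0,0,0],"xyz":[0,9.2,-3.9],"hand":1},{"delta_rot":[0,0,0],"xyz":[0,13.8,-5.6],"hand":1},{"delta_rot":[0,0,0],"xyz":[0,18.4,-7.2],"hand":1},{"delta_rot":[0,0,0],"xyz":[0,23,-8.6],"hand":1}]'
python3 -c "
from h import *
p,R=rep();g=jig(p-.011*R[:,2])-[80,0,36];print('r',np.hypot(g[0],g[2]),'open deg',np.degrees(np.arctan2(g[2],-g[0]))-15.14)
s=vision.capture('side')[:,:,::-1]
cv2.imwrite('pics/s6.png',cv2.resize(s[130:300,220:390],None,fx=3.5,fy=3.5,interpolation=cv2.INTER_CUBIC))"
```

```text
time_s: 16.8
position: [0.6084, 0.1276, 0.2008]
tcp_rot: [[-0.038, 0.999, 0.002], [0.999, 0.038, 0.0], [0.0, 0.002, -1.0]]
force: [-4.9, -0.5, 3.8]
opening: 0.137
grasp_force: 30.0
time_s: 17.42
position: [0.6314, 0.1285, 0.2081]
tcp_rot: [[-0.038, 0.999, 0.001], [0.999, 0.038, 0.0], [0.0, 0.001, -1.0]]
force: [-3.0, 0.5, 5.4]
opening: 0.138
grasp_force: 30.0
t 17.425 grasp pt jig [ 34.2727  -1.3959 209.0587] yaw 92.17668946881051 z [ 0.0012  0.0003 -1.    ] F [-2.9586  0.4812  5.3932] op 11.972014926058378 gf 30.00732421875
r 178.9980807195988 open deg 60.058991151228355
```

View pics/s6.png

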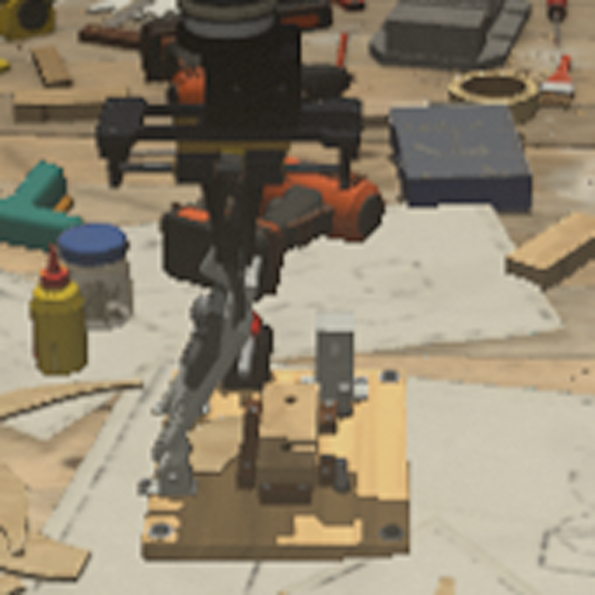

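The leaf is about 60° up with the bar held at (235,260), and the nest and block are undisturbed below. The last 16° go slower.

```bash
python3 -m handwheel '[{"delta_rot":[0,0,0],"xyz":[0,4.6,-1.3],"hand":1},{"delta_rot":[0,0,0],"xyz":[0,9,-2.4],"hand":1},{"delta_rot":[0,0,0],"xyz":[0,13.2,-3.4],"hand":1},{"delta_rot":[0,0,0],"xyz":[0,17.2,-4.2],"hand":1},{"delta_rot":[0,0,0],"xyz":[0,21,-4.9],"hand":1}]'
python3 -m handwheel '[{"delta_rot":[0,0,0],"xyz":[0,3.7,-0.6],"hand":1},{"delta_rot":[0,0,0],"xyz":[0,7.3,-1.1],"hand":1},{"delta_rot":[0,0,0],"xyz":[0,10.8,-1.5],"hand":1},{"delta_rot":[0,0,0],"xyz":[0,14,-1.8],"hand":1},{"delta_rot":[0,0,0],"xyz":[0,17,-2],"hand":1}]'
python3 -m handwheel '[{"delta_rot":[0,0,0],"xyz":[0,2.5,-0.2],"hand":1},{"delta_rot":[0,0,0],"xyz":[0,5,-0.3],"hand":1},{"delta_rot":[0,0,0],"xyz":[0,7,-0.4],"hand":1},{"delta_rot":[0,0,0],"xyz":[0,8,-0.4],"hand":1},{"delta_rot":[0,0,0],"xyz":[0,8.5,-0.4],"hand":1}]'
python3 -c "
from h import *
p,R=rep();g=jig(p-.011*R[:,2])-[80,0,36];print('r',np.hypot(g[0],g[2]),'open deg',np.degrees(np.arctan2(g[2],-g[0]))-15.14)"
```

```text
time_s: 18.1
position: [0.652, 0.1293, 0.2124]
tcp_rot: [[-0.038, 0.999, -0.0], [0.999, 0.038, 0.0], [0.0, 0.0, -1.0]]
force: [-4.3, 1.8, 3.6]
opening: 0.134
grasp_force: 30.0
time_s: 18.73
position: [0.6689, 0.1299, 0.2145]
tcp_rot: [[-0.038, 0.999, 0.0], [0.999, 0.038, 0.0], [0.0, 0.0, -1.0]]
force: [-1.9, 2.3, 1.5]
opening: 0.139
grasp_force: 30.0
time_s: 19.35
position: [0.6772, 0.1301, 0.2149]
tcp_rot: [[-0.038, 0.999, 0.0], [0.999, 0.038, -0.0], [-0.0, 0.0, -1.0]]
force: [-1.8, 2.2, 1.5]
opening: 0.135
grasp_force: 30.0
t 19.35 grasp pt jig [ 80.1298  -1.5677 215.8916] yaw 92.18341619633523 z [ 0.0001 -0.     -1.    ] F [-1.8314  2.1904  1.5387] op 11.71751757760225 gf 30.00203400850296
r 179.89167556366928 open deg 74.90135436628185
```

```bash
python3 -m handwheel '[{"delta_rot":[0,0,0],"xyz":[0.3,1.5,0],"hand":1},{"delta_rot":[0,0,0],"xyz":[0.6,3,0],"hand":1},{"delta_rot":[0,0,0],"xyz":[0.8,4.2,0],"hand":1},{"delta_rot":[0,0,0],"xyz":[1,5,0],"hand":1},{"delta_rot":[0,0,0],"xyz":[1,5,0],"hand":1}]'
python3 -m handwheel '[{"delta_rot":[0,0,0],"xyz":[0,0,0],"hand":1},{"delta_rot":[0,0,0],"xyz":[0,0,0],"hand":1},{"delta_rot":[0,0,0],"xyz":[0,0,0],"hand":1},{"delta_rot":[0,0,0],"xyz":[0,0,0],"hand":1},{"delta_rot":[0,0,0],"xyz":[0,0,0],"hand":1}]'
python3 - <<'E'
from h import *
p,R=rep();g=jig(p-.011*R[:,2])-[80,0,36];print('open deg',np.degrees(np.arctan2(g[2],-g[0]))-15.14)
print("hinge rod",jig(onz("top",((350.5)/5-.5+240,(134.5)/5-.5+165),.046)))
t=vision.capture('top')[:,:,::-1];s=vision.capture('side')[:,:,::-1]
cv2.imwrite('pics/end.png',np.hstack([cv2.resize(t[165:285,280:400],(400,400),interpolation=cv2.INTER_CUBIC),cv2.resize(s[160:290,240:370],(400,400),interpolation=cv2.INTER_CUBIC)]))
E
```

```text
time_s: 19.98
position: [0.6824, 0.1304, 0.215]
tcp_rot: [[-0.038, 0.999, 0.001], [0.999, 0.038, -0.002], [-0.002, 0.0, -1.0]]
force: [-0.4, -2.3, 1.4]
opening: 0.139
grasp_force: 30.0
time_s: 20.6
position: [0.6823, 0.1304, 0.215]
tcp_rot: [[-0.038, 0.999, 0.0], [0.999, 0.038, -0.002], [-0.002, 0.0, -1.0]]
force: [-1.2, -4.8, 0.7]
opening: 0.14
grasp_force: 30.0
t 20.6 grasp pt jig [ 85.1663  -1.4397 216.0058] yaw 92.16742544958007 z [ 0.0003 -0.0015 -1.    ] F [-1.2016 -4.8129  0.7043] op 12.16473072084018 gf 29.99676078557968
open deg 76.50397796150898
hinge rod [80.1563  1.1566 36.    ]
```

View pics/end.png

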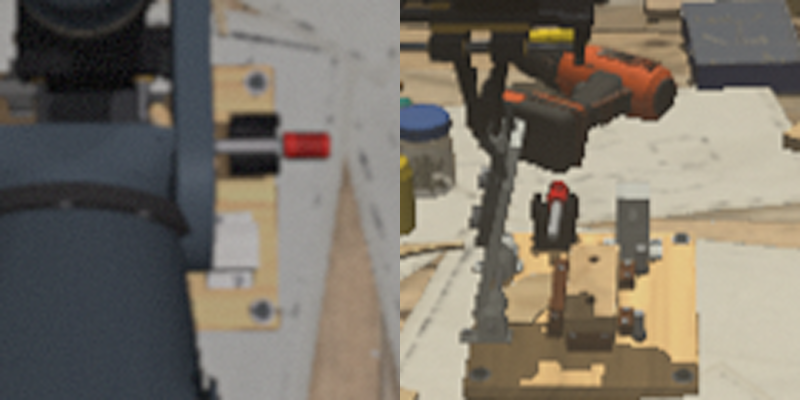

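The leaf stands at about 76.5° (1.335 rad), held by the bar at (490,120) in the side half. The pin is parked with its knob outside at (305,145) in the top half, and the block is in its nest. I relieve the slight sideways push, settle and hand in.

```bash
python3 -m handwheel '[{"delta_rot":[0,0,0],"xyz":[-0.5,0,0],"hand":1},{"delta_rot":[0,0,0],"xyz":[-1,0,0],"hand":1},{"delta_rot":[0,0,0],"xyz":[-1,0,0],"hand":1},{"delta_rot":[0,0,0],"xyz":[-1,0,0],"hand":1},{"delta_rot":[0,0,0],"xyz":[-1,0,0],"hand":1}]'
python3 -m handwheel '[{"delta_rot":[0,0,0],"xyz":[0,0,0],"hand":1},{"delta_rot":[0,0,0],"xyz":[0,0,0],"hand":1},{"delta_rot":[0,0,0],"xyz":[0,0,0],"hand":1},{"delta_rot":[0,0,0],"xyz":[0,0,0],"hand":1},{"delta_rot":[0,0,0],"xyz":[0,0,0],"hand":1}]'
python3 -c "
from h import *
rep()
from rig import workorder;print(workorder.hand_in())"
```

```text
time_s: 21.32
position: [0.6821, 0.1304, 0.215]
tcp_rot: [[-0.038, 0.999, 0.0], [0.999, 0.038, 0.0], [0.0, 0.0, -1.0]]
force: [-0.8, -4.3, 1.7]
opening: 0.137
grasp_force: 30.0
time_s: 21.95
position: [0.6821, 0.1304, 0.215]
tcp_rot: [[-0.038, 0.999, -0.0], [0.999, 0.038, 0.0], [0.0, -0.0, -1.0]]
force: [-1.5, -4.1, 1.5]
opening: 0.137
grasp_force: 30.0
t 21.95 grasp pt jig [ 85.0325  -1.4681 215.9748] yaw 92.18018725410882 z [-0.      0.0001 -1.    ] F [-1.483  -4.1284  1.5146] op 11.9341656751959 gf 29.996812641620636
the job is handed in; nothing more can be done
None
```

Handed in at 22 s of the 56 s: the lock pin lies in the notch with its knob outside, and the gripper holds the leaf still by its handle at about 1.335 rad (balance 1.333); the block looked in place in its nest and nothing else was seen to move.

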